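# Feel for the hidden thumb notch and spring the sample case's lid

## Robot

A 6-joint arm with a two-finger parallel gripper is mounted at the origin on a cart in front of the work surface, level with it; the furniture and walls round the work are solid. World frame = base frame: x ahead of the robot, y to its left, z up, the work surface at z = 0. Lengths are in m, angles in degrees, forces in N, time in s.
With the tool pointing down it reaches from about 0.4 to 0.925 m from the base axis. Payload 3.4 kg.
Tool frame: the origin (TCP) lies on the centre line of the jaws, within the pads' length; the fingertips stand 19 mm ahead of it and the grasp point (between the pads) is the TCP; z points along the fingers, y is the direction in which the jaws open and shut (so a half turn about z gives the same grasp; the last joint's range is limited). The gripper opens to 85 mm and grips with 20 to 120 N. Pads are 22 mm wide; open, the fingers measure 114 mm over their backs; the gripper's body (76 mm by 85 mm) begins 54 mm behind the grasp point. The pads swing forward as they close: fully open they stand 13 mm farther back than shut.
Start: joints at [-4.211, 17.578, 86.31, -0, 76.112, -4.211], TCP at [0.575, -0, 0.25] pointing down, gripper open.
Joint ranges: [-179.03, 179.03], [-60, 130.46], [8.19, 133.38], [-81.62, 261.62], [5.75, 156.47], [-153.77, 153.77]. Speed limits (degrees/s): [147.25, 147.25, 180, 180, 180, 180].

## Interface

Orientations are given as a 3x3 rotation matrix whose columns are the frame's x, y, z axes.
In Python, from station import sensors, viewer, workorder, nets gives the robot as it stands.
- The arm moves only by the tool carry_out, never from a script. Its argument "rows" is a list that holds one entry, the list of rows, each a list of 5 numbers: the shift along the tool's x, y, z as a fraction of full scale, then the turn about the tool's z as a fraction of full scale, then the gripper's target within -1 to 1 (shut at 1, half-way at 0, fully open at -1). A call has 1 to 10 rows; each row is the pose to reach, as a shift and turn from the pose measured when the call began, along the tool's axes at that moment, turning the shorter way round; what a row does not reach only later rows make up. Full scale, the value 1, is 0.6 m for a shift and pi rad for a turn. A row lasts 1/8 s, in which the tool goes at most 62.5 mm and 10.7 degrees, less where a joint would pass 70% of its speed; a pose out of reach is approached as far as the arm can. A call with a number of a shift or a turn outside -1 to 1 is refused whole. A call with a gripper value outside its range is refused whole. The fingers move at their own pace and stop on an object; "squeeze" is the grip in N (left out, the last holds). Time passes only in rows, so rows that repeat a pose let the fingers close. It gives the time, the measured TCP pose, the force and the opening at its end, in the units of the state.
- sensors.get_state(): the state, without advancing time (a new reading comes with each control period).
- viewer.get_image(name): name is "scene" or "side" or "wrist"; returns the picture (420x560x3 uint8, red, green, blue); there is no depth.
- viewer.get_calibration(name): a dict with "mtx" (3x3 intrinsics, pixels), "rvec" (rotation vector, rad) and "tvec" (3), from world to camera coordinates, as OpenCV has them. Camera axes: x right, y down, z forward; pixel columns grow to the right and rows downward; lengths in m; the calibration is good to about 2 mm. A picture is of the moment at which its call begins: read the wrist's pose just before it. get_calibration takes no time and is no camera call; for the wrist camera it gives the pose at the moment of the call.
- workorder.finish_job(): hands the job in, once; it reports no verdict.
Trained networks look in the newest picture that a camera, given by its name, has taken for a name from the list of things; names that differ only in an ending like _2 or _b are one class to them, and where a whole thing is asked for, a point or a joint stands for the part that bears it (a point fixed in the world has none). Each returns a list of dicts, best first, with "score" (0 to 1); they miss things now and then, are a little off and sometimes report something else, mostly with a low value. They report only what shows in the picture. A call takes as long as a camera call.
- nets.trace(camera, label): "mask" (420x560 bool, what is visible of it) and "pixel" ([column, row] in pixels, amid what is visible of it).
The state is a dict: "t": time; "joints": joint angles; "joint_velocities": joint speeds; "tau": joint torques, N m; "position": TCP position; "orientation": TCP orientation; "wrist_force": force on the tool from outside, world axes, zero at the start; "torque": the same for the moment, N m; "opening": finger opening in m.
Only numpy, scipy, OpenCV 4.12 (cv2) and the standard library are available. Lean on these libraries where they do the work, as an engineer would, in place of code of your own. Each camera call takes 0.05 s, during which the arm holds its last target. There are 200 camera calls.

## Task

The flat grey sample case is latched shut. Start with a fingertip on the left end of its front rim and slide it lightly along the rim to the right, in contact, until it reaches the thumb notch; then press the catch down inside the notch so that the lid springs ajar, and move clear. Only touch and press gently: lift nothing, and leave the pots, the cap and the tape roll where they stand.

Things in the scene. Friction and masses are not known exactly. Their poses are not given: they have to be found in the camera images.
- case: Flat grey sample case 195 x 300 x 70 mm (x, y, z), fixed to the table, yaw -0.2 to 0.35 rad. Origin: centre of its underside; its x points from the rim (robot's side) to the lid's hinge, y to the left along the rim. Front rim: flat grey ledge, top at z = 70, x = -97.5 to -57.5, y = -150 to 150 mm, whole but for one notch. Behind it the white lid, top 2 to 4 mm below the rim.
- rim_left (a point): Point on top of the front rim, 25 mm in from its left end: case x = -81, y = +125, z = 70 mm; axes as the case's. Start the slide here. A fingertip centred on the line x = -81 mm keeps clear of the lid; shut fingers fit the notch best. The rim is whole for at least 65 mm to the right of this point.
- rim_mid (a point): Point on top of the rim line at the case's middle (x = -81, y = 0, z = 70 mm); may hang over the notch. The one notch, cut through the rim, open above and to the front, is 40 mm wide along y; its centre lies at any y from -40 to +40 mm from here, differs from run to run and is in no reading. Free depth for a fingertip: x = -97.5 to -62.5 mm, then a thin upright of the catch.
- catch (a joint): Turn (rad) of the light grey catch plate that fills the notch's floor, 38 mm wide, top 12 mm below the rim, hinged at its rear edge (case x = -60.5 mm): 0 at rest, grows when pressed down, stop 0.42. At about 0.3 it frees the lid: a point 20 mm before its hinge is then 18 mm below the rim's top. Sprung: there 1 N starts it, 4 to 6 N release the lid; it springs back.
- lid (a joint): Angle of the white lid about its hinge at the far side, rad: 0 shut and latched; once the catch lets go, a spring raises its front edge by 32 mm to the stop at 0.22, where it stays.
- pill_pot_1: White lidded pot, 32 mm across, 62 mm high, in front of the case ; a bystander that must stay where it stands, upright on the table; origin at the centre of its underside, z up
- pill_pot_2: White lidded pot, 27 mm across, 33 mm high, in front of the case; a bystander that must stay where it stands, upright on the table; origin at the centre of its underside, z up
- pill_pot_3: White lidded pot, 38 mm across, 58 mm high, beside the case's left wall; a bystander that must stay where it stands, upright on the table; origin at the centre of its underside, z up
- pill_pot_4: White lidded pot, 36 mm across, 42 mm high, beside the case's right wall; a bystander that must stay where it stands, upright on the table; origin at the centre of its underside, z up
- tape_roll: Roll of pale tape, 62 mm across, 48 mm high, at the left front of the table; a bystander that must stay where it stands, upright on the table; origin at the centre of its underside, z up
- white_cap: White screw cap, 30 mm across, 13 mm high, lying beside the case's right wall; a bystander that must stay where it stands, upright on the table; origin at the centre of its underside, z up

How it is judged (in metres and radians):
On the way, in this order (a step that is already met when the one before it is completed fails the run):
1. a fingertip rests on the left end of the front rim (grasp point within about 50 mm of the end) (contact force between the fingers and case above 0.3 N and y of the grasp point in the frame of case between 0.1 and 0.17 m and x of the grasp point in the frame of case between -0.12 and -0.045 m and value of joint catch below 0.04 rad), for 0.1 s.
2. it slides right along the still unbroken rim, in contact (55 to 90 mm left of the case's middle) (contact force between the fingers and case above 0.3 N and y of the grasp point in the frame of case between 0.055 and 0.09 m and x of the grasp point in the frame of case between -0.12 and -0.045 m and value of joint catch below 0.04 rad), for 0.1 s.
3. in the notch the fingers press the catch down (contact force between the fingers and case above 0.3 N and value of joint catch above 0.2 rad).
At the end, for the whole second after the job is handed in: The lid stands ajar (angle over 0.17 rad), the catch is let go (under 0.1 rad), and every pot, the cap and the tape roll is within 20 mm of where it stood (value of joint lid above 0.17 rad and value of joint catch below 0.1 rad and distance of each of pill_pot_1, pill_pot_2, pill_pot_3, pill_pot_4, tape_roll, white_cap from where it was at the start of the episode below 0.02 m); the robot touches nothing.
It fails at once if the case is leaned on or struck with more than 45 N (contact force between the fingers and case above 45 N).
It fails at once if a pot, the cap or the tape roll is moved more than 20 mm, lifted or tipped (distance of any of pill_pot_1, pill_pot_2, pill_pot_3, pill_pot_4, tape_roll, white_cap from where it was at the start of the episode above 0.02 m or angle between any of pill_pot_1, pill_pot_2, pill_pot_3, pill_pot_4, tape_roll, white_cap's own z axis and vertical above 0.5 rad).
It also fails if it takes over 72 s, if anything falls off the work surface, if the arm or the gripper's body presses on something with over 40 N, if the wrist force passes 120 N, or if a joint passes its speed limit or range.

## Working session

There is one attempt and no reset: what is moved stays moved. The work goes in short steps, Python scripts to look and compute and a tool call to move; the robot and the scene stay as the last step left them, time stands still between calls to the robot, and variables do not carry over. Pictures are saved under pics/ and viewed, on a budget of 10 in all, crops included, one or two more only if the job needs it, and the job is handed in when it is done.

Besides the shell and the picture viewer there is one more tool, called after "Request:" as name(argument=value, ...) on one line, values as JSON. carry_out: Moves the arm, as the interface text tells. Shift numbers are shares of 0.6 m and turn numbers shares of pi rad, none past 1 either way. Its arguments: {"type":"object","properties":{"rows":{"type":"array","items":{"type":"array","items":{"type":"array","items":{"type":"number","minimum":-1,"maximum":1}}}},"squeeze":{"type":"number"}},"required":["rows"]}

```bash
mkdir -p pics; cat > h.py <<'E'
import numpy as np, cv2
from station import sensors, viewer, workorder, nets
def cal(n):
    c=viewer.get_calibration(n); return np.array(c["mtx"],float),cv2.Rodrigues(np.array(c["rvec"],float))[0],np.array(c["tvec"],float).ravel()
def ray(c,px,z):
    K,R,t=c; d=R.T@np.linalg.inv(K)@np.array([px[0],px[1],1.]); o=-R.T@t
    return o+d*(z-o[2])/d[2]
def proj(c,P):
    K,R,t=c; q=(R@np.atleast_2d(P).T).T+t; q=q@K.T; return q[:,:2]/q[:,2:]
E
python3 - <<'E'
from h import *
s=sensors.get_state(); print(s)
ims=[viewer.get_image(n)[:,:,::-1] for n in("scene","wrist")]
for n,im in zip(("scene","wrist"),ims): cv2.imwrite(f"pics/{n}0.png",im)
for n in("scene","wrist"):
  c=cal(n); print(n,-c[1].T@c[2])
  for l in("case","rim_left","catch","lid","pill_pot_1","tape_roll","white_cap"):
    for r in nets.trace(n,l)[:5]:
      m=r["mask"]; print(l,round(r["score"],2),np.round(r["pixel"]),m.sum(), ray(c,r["pixel"],0.07).round(3), cv2.minAreaRect(np.argwhere(m)[:,::-1].astype(np.float32)) if m.any() else 0)
E
```

```text
{'t': 0.0, 'joints': array([-4.21218496e+00,  1.76227381e+01,  8.63828533e+01,  1.15146798e-04,
        7.61109408e+01, -4.21048129e+00]), 'joint_velocities': array([ 0.00710756, -0.00105293,  0.11597835, -0.04679747,  0.02814535,
       -0.02051433]), 'tau': array([-2.40806599e-03, -4.57556927e+01, -2.51919490e+01, -3.95127336e-04,
        1.32516641e-02, -2.41733758e-06]), 'position': array([5.74349956e-01, 1.45544455e-05, 2.49383045e-01]), 'orientation': array([[ 3.03723970e-05,  9.99997943e-01, -2.02823086e-03],
       [ 9.99999988e-01, -3.00655185e-05,  1.51333852e-04],
       [ 1.51272561e-04, -2.02823543e-03, -9.99997932e-01]]), 'wrist_force': array([-0.6682487 ,  0.34384636,  0.130028  ]), 'torque': array([-0.02524981, -0.05662709, -0.04764463]), 'opening': 0.08532852519314087}
scene [-0.23686704  0.47135513  0.65573135]
rim_left 0.88 [286. 207.] 5044 [ 0.549 -0.033  0.07 ] ((289.7844543457031, 207.35174560546875), (62.66063690185547, 90.82097625732422), 76.50426483154297)
catch 0.51 [309. 211.] 207 [ 0.503 -0.069  0.07 ] ((307.3951110839844, 210.35609436035156), (18.57824707
[... 1003 characters left out ...]
 ] ((227.0800018310547, 268.4399719238281), (44.97199630737305, 37.05239486694336), 8.130102157592773)
lid 0.77 [323. 254.] 36952 [ 0.613 -0.061  0.07 ] ((331.58502197265625, 257.22381591796875), (175.50271606445312, 251.27366638183594), 7.334378719329834)
pill_pot_1 0.83 [285.  46.] 1913 [0.579 0.11  0.07 ] ((282.2500305175781, 45.75), (48.08325958251953, 48.790367126464844), 45.0)
pill_pot_1 0.81 [119. 202.] 1711 [ 0.438 -0.013  0.07 ] ((120.80001831054688, 201.60000610351562), (34.882659912109375, 58.13776397705078), 63.43495178222656)
white_cap 0.43 [120. 204.] 1769 [ 0.438 -0.015  0.07 ] ((120.80001831054688, 201.59999084472656), (35.7770881652832, 59.92662048339844), 63.43495178222656)
```

View pics/wrist0.png

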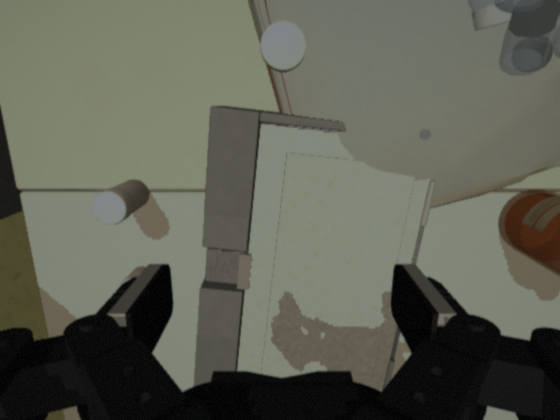

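View pics/scene0.png

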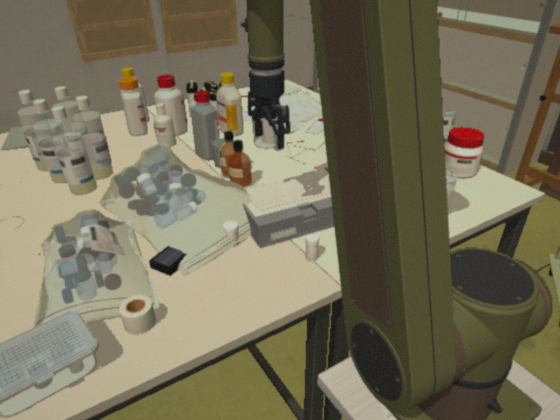

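The wrist view shows the rim running from its left corners (~(212,106), (260,112)) down the picture. The notch lies between rows ~248 and ~287 at columns 200–245. One pot stands beside the left end (285,46) and one in front (115,205). The scene view shows the same layout, with the tape roll far to the left.

```bash
python3 - <<'E'
from h import *
c=cal("wrist")
for n,p in dict(FL=(211,106),RL=(259,112),frontlow=(196,375),rearlow=(236,378),rearmid=(246,248),n1f=(204,247),n1r=(245,250),n2f=(200,283),n2r=(243,290)).items(): print(n,ray(c,p,.07).round(4))
im=cv2.imread("pics/wrist0.png"); cv2.imwrite("pics/w0c.png",cv2.resize(im[90:390,150:350],None,fx=2,fy=2,interpolation=cv2.INTER_CUBIC))
E
```

```text
FL [0.5201 0.066  0.07  ]
RL [0.5582 0.0614 0.07  ]
frontlow [ 0.4924 -0.1893  0.07  ]
rearlow [ 0.5316 -0.1928  0.07  ]
rearmid [ 0.5449 -0.0553  0.07  ]
n1f [ 0.5078 -0.0544  0.07  ]
n1r [ 0.544  -0.0572  0.07  ]
n2f [ 0.5022 -0.0895  0.07  ]
n2r [ 0.5411 -0.0966  0.07  ]
```

View pics/w0c.png

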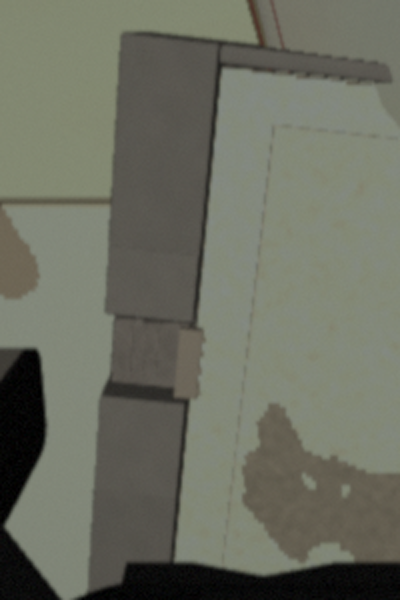

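Request:
carry_out(rows=[[[0.033, -0.036, 0.05, 0.017, 1], [0.066, -0.072, 0.1, 0.034, 1], [0.066, -0.072, 0.15, 0.034, 1], [0.066, -0.072, 0.17, 0.034, 1], [0.066, -0.072, 0.18, 0.034, 1], [0.066, -0.072, 0.18, 0.034, 1], [0.066, -0.072, 0.18, 0.034, 1], [0.066, -0.072, 0.18, 0.034, 1]]], squeeze=20)

```text
t: 1.8
position: [0.5324, 0.0394, 0.1431]
orientation: [[0.107, 0.994, 0.002], [0.994, -0.107, -0.0], [0.0, 0.002, -1.0]]
wrist_force: [0.8, -0.2, -0.7]
opening: 0.0002
```

```bash
python3 - <<'E'
from h import *
s=sensors.get_state(); print(s["t"],s["position"],s["orientation"].round(3),s["wrist_force"],s["opening"])
c=cal("wrist"); im=viewer.get_image("wrist")[:,:,::-1]
yaw=-.107; o=np.array([.6003,-.0937]); ex=np.array([np.cos(yaw),np.sin(yaw)]); ey=np.array([-ex[1],ex[0]])
W=lambda x,y,z=.07: np.r_[o+x*ex+y*ey,z]
im=cv2.resize(im,None,fx=1.4,fy=1.4)
for P in (W(-.0975,.15),W(-.0575,.15),W(-.0975,.03),W(-.0575,.03),W(-.0975,-.01),W(-.0575,-.01),W(-.081,.125),W(-.0975,-.1),W(-.0575,-.1)):
  u=proj(c,P)[0]*1.4; cv2.circle(im,(int(u[0]),int(u[1])),3,(0,0,255),1)
cv2.imwrite("pics/w1.png",im)
E
```

```text
1.8 [0.53243742 0.03943489 0.1430915 ] [[ 0.107  0.994  0.002]
 [ 0.994 -0.107 -0.   ]
 [ 0.     0.002 -1.   ]] [ 0.78011516 -0.18531085 -0.65631612] 0.0001503943840841054
```

View pics/w1.png

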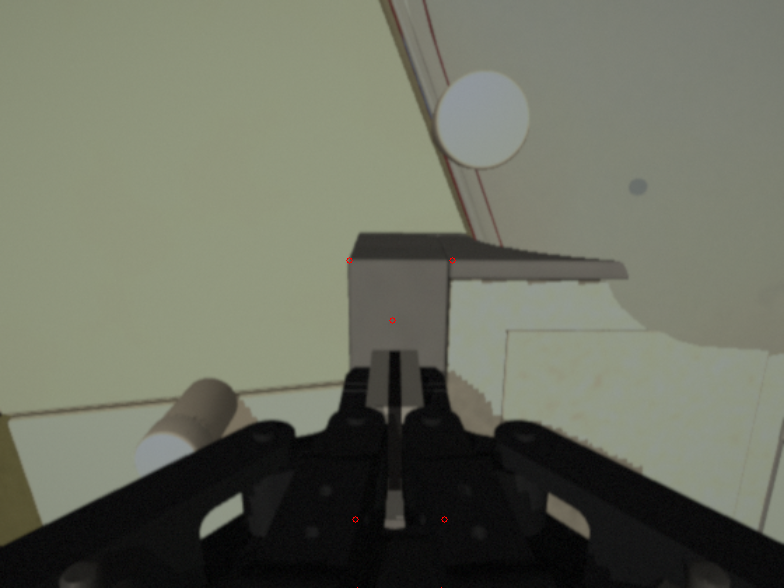

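Overlay check: the predicted rim corners at (349,261) and (452,261) match the picture within ~3 px, and the shut fingers are over the rim line. The pots are clear. Next I descend.

Request:
carry_out(rows=[[[0, 0, 0.03, 0, 1], [0, 0, 0.06, 0, 1], [0, 0, 0.075, 0, 1], [0, 0, 0.08, 0, 1], [0, 0, 0.083, 0, 1], [0, 0, 0.083, 0, 1]]])

```text
t: 2.6
position: [0.5327, 0.0395, 0.0936]
orientation: [[0.107, 0.994, 0.002], [0.994, -0.107, -0.0], [0.0, 0.002, -1.0]]
wrist_force: [0.3, 0.6, 0.4]
opening: -0.0
```

Request:
carry_out(rows=[[[0, 0, 0.003, 0, 1], [0, 0, 0.005, 0, 1], [0, 0, 0.006, 0, 1], [0, 0, 0.006, 0, 1]]])

```text
t: 3.1
position: [0.5327, 0.0395, 0.0899]
orientation: [[0.107, 0.994, 0.002], [0.994, -0.107, 0.0], [0.0, 0.002, -1.0]]
wrist_force: [-0.2, 0.2, -0.3]
opening: -0.0001
```

Request:
carry_out(rows=[[[0, 0, 0.001, 0, 1], [0, 0, 0.002, 0, 1], [0, 0, 0.003, 0, 1], [0, 0, 0.003, 0, 1]]])

```text
t: 3.6
position: [0.5327, 0.0395, 0.089]
orientation: [[0.107, 0.994, 0.003], [0.994, -0.107, -0.0], [0.0, 0.003, -1.0]]
wrist_force: [-1.9, -0.8, 7.5]
opening: -0.0002
```

Request:
carry_out(rows=[[[-0.01, 0, 0.0012, 0, 1], [-0.02, 0, 0.0012, 0, 1], [-0.03, 0, 0.0012, 0, 1], [-0.04, 0, 0.0012, 0, 1], [-0.05, 0, 0.0012, 0, 1], [-0.06, 0, 0.0012, 0, 1], [-0.07, 0, 0.0012, 0, 1], [-0.08, 0, 0.0012, 0, 1]]])

```text
t: 4.6
position: [0.5287, -0.0078, 0.0891]
orientation: [[0.107, 0.994, 0.005], [0.994, -0.107, 0.001], [0.002, 0.005, -1.0]]
wrist_force: [0.8, 4.5, 6.1]
opening: -0.0003
```

Request:
carry_out(rows=[[[-0.01, 0, 0.0012, 0, 1], [-0.02, 0, 0.0012, 0, 1], [-0.03, 0, 0.0012, 0, 1], [-0.03, 0, 0.0012, 0, 1]]])

```text
t: 5.1
position: [0.5276, -0.0258, 0.089]
orientation: [[0.108, 0.994, 0.007], [0.994, -0.108, 0.002], [0.003, 0.007, -1.0]]
wrist_force: [0.0, 2.1, 6.0]
opening: -0.0002
```

Request:
carry_out(rows=[[[-0.01, -0.003, 0.001, 0, 1], [-0.02, -0.005, 0.001, 0, 1], [-0.03, -0.005, 0.001, 0, 1], [-0.04, -0.005, 0.001, 0, 1], [-0.05, -0.005, 0.001, 0, 1], [-0.06, -0.005, 0.001, 0, 1], [-0.07, -0.005, 0.001, 0, 1], [-0.081, -0.005, 0.001, 0, 1], [-0.081, -0.005, 0.001, 0, 1]]])

```text
t: 6.22
position: [0.5188, -0.0746, 0.0878]
orientation: [[0.109, 0.994, 0.006], [0.994, -0.109, 0.002], [0.002, 0.006, -1.0]]
wrist_force: [0.8, 0.0, 0.0]
opening: 0.0002
```

```bash
python3 - <<'E'
from h import *
s=sensors.get_state(); yaw=-.107; o=np.array([.6003,-.0937]); ex=np.array([np.cos(yaw),np.sin(yaw)]); ey=np.array([-ex[1],ex[0]])
p=s["position"]; d=p[:2]-o; print(p,d@ex,d@ey,s["wrist_force"])
cv2.imwrite("pics/s2.png",viewer.get_image("side")[:,:,::-1])
E
```

```text
[ 0.5187804  -0.0746018   0.08780135] -0.08309299900256654 0.010283009149510214 [0.78244374 0.04373636 0.03319745]
```

View pics/s2.png

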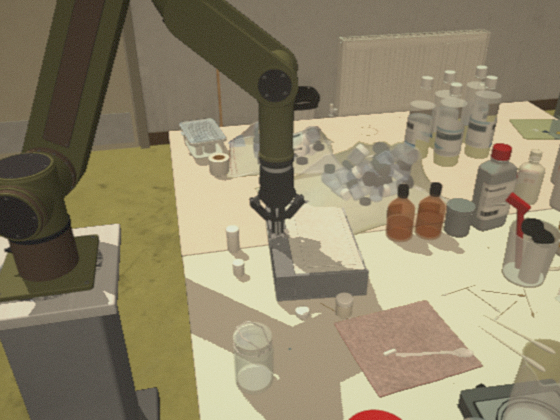

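The side view shows the fingers at the front rim around (285,235), with pots and cap undisturbed. The tip is 1.2 mm below the rim's top with no force, so it is inside the notch. I'll go down to the catch.

Request:
carry_out(rows=[[[0, 0, 0.005, 0, 1], [0, 0, 0.01, 0, 1], [0, 0, 0.015, 0, 1], [0, 0, 0.015, 0, 1]]])

```text
t: 6.78
position: [0.5187, -0.0741, 0.0785]
orientation: [[0.109, 0.994, 0.005], [0.994, -0.109, 0.002], [0.002, 0.005, -1.0]]
wrist_force: [-0.6, 0.7, -0.5]
opening: -0.0001
```

Request:
carry_out(rows=[[[0, 0, 0.002, 0, 1], [0, 0, 0.004, 0, 1], [0, 0, 0.006, 0, 1], [0, 0, 0.006, 0, 1]]])

```text
t: 7.28
position: [0.5187, -0.0741, 0.0751]
orientation: [[0.109, 0.994, 0.005], [0.994, -0.109, 0.002], [0.003, 0.005, -1.0]]
wrist_force: [-1.3, -0.4, 2.6]
opening: -0.0001
```

Request:
carry_out(rows=[[[0, 0, 0.002, 0, 1], [0, 0, 0.004, 0, 1], [0, 0, 0.004, 0, 1]]])

```text
t: 7.65
position: [0.5187, -0.0741, 0.0735]
orientation: [[0.109, 0.994, 0.006], [0.994, -0.109, 0.002], [0.002, 0.006, -1.0]]
wrist_force: [-3.0, 0.7, 10.8]
opening: -0.0002
```

Request:
carry_out(rows=[[[0, 0, 0.002, 0, 1], [0, 0, 0.0035, 0, 1], [0, 0, 0.0035, 0, 1]]])

```text
t: 8.02
position: [0.5184, -0.074, 0.0729]
orientation: [[0.109, 0.994, 0.006], [0.994, -0.109, 0.002], [0.002, 0.006, -1.0]]
wrist_force: [-5.9, 1.3, 15.7]
opening: -0.0003
```

```bash
python3 - <<'E'
from h import *
im=viewer.get_image("side")[:,:,::-1]; cv2.imwrite("pics/s3.png",cv2.resize(im[180:320,210:390],None,fx=4,fy=4,interpolation=cv2.INTER_CUBIC))
E
```

```text
(no output)
```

View pics/s3.png

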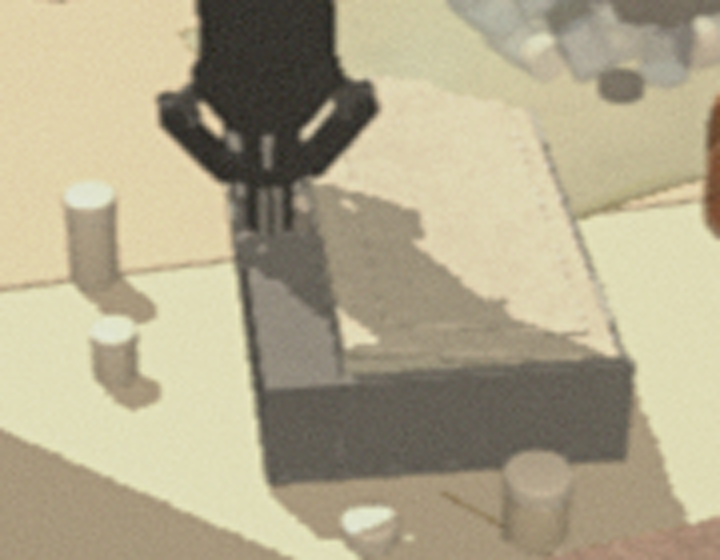

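The side crop shows the lid still flush at about (330,330)–(610,350), so the catch has not released. The growing -x force suggests the catch's upright is turning forward against the back of the fingers. I'll lift slightly, move 6 mm toward the front and press again.

Request:
carry_out(rows=[[[0, 0, -0.005, 0, 1], [0, 0, -0.008, 0, 1], [0, -0.005, -0.008, 0, 1], [0, -0.01, -0.008, 0, 1], [0, -0.01, -0.005, 0, 1], [0, -0.01, -0.002, 0, 1], [0, -0.01, 0, 0, 1], [0, -0.01, 0, 0, 1]]])

```text
t: 9.07
position: [0.5118, -0.0733, 0.0727]
orientation: [[0.109, 0.994, 0.005], [0.994, -0.109, 0.002], [0.002, 0.005, -1.0]]
wrist_force: [-1.8, -0.2, 2.6]
opening: -0.0003
```

Request:
carry_out(rows=[[[0, 0, 0.002, 0, 1], [0, 0, 0.004, 0, 1], [0, 0, 0.004, 0, 1]]])

```text
t: 9.45
position: [0.5121, -0.0733, 0.0703]
orientation: [[0.109, 0.994, 0.005], [0.994, -0.109, 0.002], [0.002, 0.005, -1.0]]
wrist_force: [-1.7, -1.2, 2.5]
opening: -0.0001
```

Request:
carry_out(rows=[[[0, 0, 0.002, 0, 1], [0, 0, 0.004, 0, 1], [0, 0, 0.004, 0, 1]]])

```text
t: 9.82
position: [0.5126, -0.0734, 0.0683]
orientation: [[0.109, 0.994, 0.007], [0.994, -0.109, 0.002], [0.002, 0.006, -1.0]]
wrist_force: [-1.6, 0.6, 6.3]
opening: -0.0002
```

```bash
python3 - <<'E'
from h import *
im=viewer.get_image("side")[:,:,::-1]; cv2.imwrite("pics/s4.png",cv2.resize(im[180:320,210:390],None,fx=4,fy=4,interpolation=cv2.INTER_CUBIC))
E
```

```text
(no output)
```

View pics/s4.png

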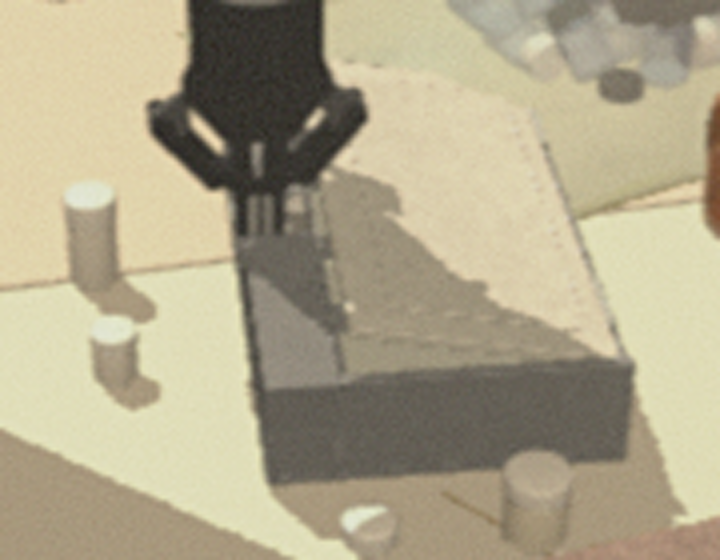

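The crop shows the lid's front edge now raised above the rim: its white corner is at (350,325), with a shadowed gap below. The catch has let go. I'll press a touch more to be sure, then move straight up and clear.

Request:
carry_out(rows=[[[0, 0, 0.001, 0, 1], [0, 0, 0.001, 0, 1], [0, -0.003, -0.01, 0, 1], [0, -0.006, -0.03, 0, 1], [0, -0.01, -0.06, 0, 1], [0, -0.015, -0.12, 0, 1], [0, -0.02, -0.2, 0, 1], [0, -0.02, -0.28, 0, 1], [0, -0.02, -0.3, 0, 1], [0, -0.02, -0.3, 0, 1]]])

```text
t: 11.12
position: [0.4999, -0.0724, 0.2491]
orientation: [[0.109, 0.994, 0.009], [0.994, -0.109, 0.001], [0.002, 0.009, -1.0]]
wrist_force: [0.2, 0.2, -0.1]
opening: -0.0002
```

```bash
python3 - <<'E'
from h import *
im=viewer.get_image("side")[:,:,::-1]; a=cv2.resize(im[140:340,180:400],None,fx=2.5,fy=2.5,interpolation=cv2.INTER_CUBIC); cv2.imwrite("pics/s5.png",a)
for n in("side",):
  c=cal(n)
  for l in("lid","catch"):
    for r in nets.trace(n,l)[:2]: print(l,r["score"],r["pixel"],r["mask"].sum())
E
```

```text
lid 0.97 [319.5, 233.2] 4180
catch 0.46 [277.5, 238.0] 105
```

View pics/s5.png

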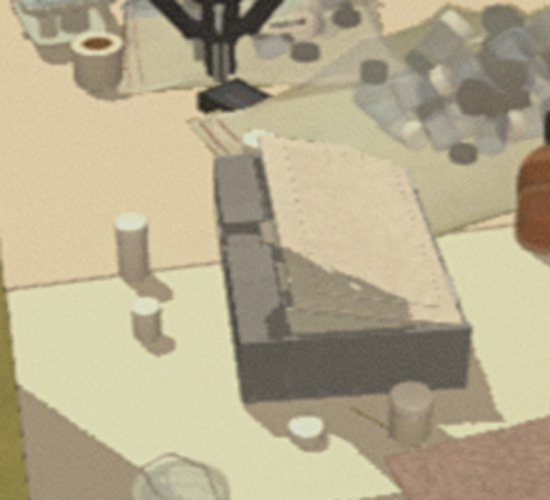

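```bash
python3 - <<'E'
from h import *
yaw=-.107; o=np.array([.6003,-.0937]); ex=np.array([np.cos(yaw),np.sin(yaw)]); ey=np.array([-ex[1],ex[0]])
W=lambda x,y,z=.07: np.r_[o+x*ex+y*ey,z]
c=cal("side")
for y in(.145,-.145):
  for z in(.067,.08,.09,.099): print(y,z,((proj(c,W(-.056,y,z))[0]-[180,140])*2.5).round(0))
E
```

```text
0.145 0.067 [255. 159.]
0.145 0.08 [255. 147.]
0.145 0.09 [255. 139.]
0.145 0.099 [255. 131.]
-0.145 0.067 [294. 339.]
-0.145 0.08 [294. 326.]
-0.145 0.09 [294. 317.]
-0.145 0.099 [294. 308.]
```

```bash
python3 - <<'E'
from h import *
yaw=-.107; o=np.array([.6003,-.0937]); ex=np.array([np.cos(yaw),np.sin(yaw)]); ey=np.array([-ex[1],ex[0]])
W=lambda x,y,a: np.r_[o+x*ex+y*ey,0]+np.r_[0,0,.067+(.09-x)*np.tan(a)]
c=cal("side"); viewer.get_image("side"); m=nets.trace("side","lid")[0]["mask"]
for a in(0,.1,.15,.17,.2,.22,.25):
  q=proj(c,[W(x,y,a) for x,y in((-.056,.145),(-.056,-.145),(.09,-.145),(.09,.145))])
  k=np.zeros(m.shape,np.uint8); cv2.fillPoly(k,[q.round().astype(int)],1); k=k>0
  print(a,round((k&m).sum()/(k|m).sum(),3), q.round(0)[:2].tolist())
pts=np.argwhere(m)[:,::-1]; print("top",pts[pts[:,1].argmin()],"left",pts[pts[:,0].argmin()],"bottom",pts[pts[:,1].argmax()])
E
```

```text
0 0.807 [[282.0, 203.0], [298.0, 276.0]]
0.1 0.884 [[282.0, 198.0], [298.0, 270.0]]
0.15 0.921 [[282.0, 196.0], [298.0, 267.0]]
0.17 0.935 [[282.0, 195.0], [298.0, 266.0]]
0.2 0.947 [[282.0, 193.0], [298.0, 264.0]]
0.22 0.936 [[282.0, 192.0], [298.0, 263.0]]
0.25 0.911 [[282.0, 191.0], [298.0, 261.0]]
top [283 194] left [283 194] bottom [343 269]
```

The lid mask fits an opening of about 0.2–0.22 rad best, so the lid is at its stop. The bystanders are in place and the arm is clear.

```bash
python3 -c "
from h import *
print(workorder.finish_job())"
```

```text
the job is handed in; nothing more can be done
None
```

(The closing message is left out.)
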